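Clear the parts box lid and hold it open

ROBOT

A 6-joint arm with a two-finger parallel gripper is mounted at the origin on the work surface. World frame = base frame: x ahead of the robot, y to its left, z up, the work surface at z = 0. Lengths are in m, angles in degrees, forces in N, time in s.
With the tool pointing down it reaches from about 0.35 to 0.875 m from the base axis. Payload 4.2 kg.
Tool frame: the origin (TCP) lies midway between the tips of the shut fingers; the grasp point (between the pads) lies 19 mm behind it (r.pinch_z is the distance from the TCP to the grasp point, in m); z points along the fingers, y is the line along which they close (so a half turn about z gives the same grasp; the last joint's range is limited). The gripper opens to 87 mm and grips with 3 to 60 N. Pads are 19 mm wide; open, the fingers measure 117 mm over their backs; the gripper's body (75 mm by 190 mm) begins 51 mm behind the grasp point.
Start: joints at [-59.209, 22.042, 0.453, 0, -68.411, -14.817], TCP at [0.172, -0.601, 0.223] pointing down, gripper open.
Joint ranges: [-179.83, 179.83], [-69.29, 118.12], [-61.27, 80.66], [-181.25, 117.63], [-171.15, -9.14], [-177.46, 177.46]. Speed limits (degrees/s): [159.86, 159.86, 180, 180, 180, 180].

INTERFACE

Orientations are given as a 3x3 rotation matrix whose columns are the frame's x, y, z axes.
In Python, from station import r, imaging, models gives the robot as it stands. The module is installed in compiled form; this text tells all that it offers.
- The arm moves only by the tool apply_moves, never from a script. Its argument "moves" is a list of rows, each a list of 2 entries, a list of its own where there are three numbers: the shift along the tool's x, y, z in m, then the turn about the tool's z in degrees. A call has 1 to 5 rows; each row shifts and turns the commanded pose from where the row before left it, along the tool's axes as they then stand; what a row does not reach is not made up. A row lasts 1/12 s, in which the tool goes at most 41.7 mm and 7.16 degrees, less where a joint would pass 70% of its speed; a pose out of reach is approached as far as the arm can. A call is refused whole if a number of a shift passes 0.0417 or a number of a turn 7.16, either way. A call with a gripper value outside its range is refused whole. "hand" is the finger opening in m, from 0 to 0.087, set as the call begins (left out, the last holds). The fingers move at their own pace and stop on an object; the grip force is fixed at half the most. Time passes only in rows, so rows that do not move let the fingers close. It gives the time, the measured TCP pose, the force, the opening and the grip force at its end, in the units of the state.
- r.sense(): the state, without advancing time (a new reading comes with each control period).
- imaging.capture(name): name is "scene" or "top" or "wrist"; returns a dict with "frame" (400x640x3 uint8, blue, green, red), "intrinsics" (3x3 intrinsics, pixels), "eye" and "orientation" of the camera in the world. Camera axes: x right, y down, z forward; pixel columns grow to the right and rows downward; lengths in m; the calibration is good to about 2 mm. A picture is of the moment at which its call begins. There is no depth.
- r.finish_job(): hands the job in; it is judged then, once.
Trained networks look in a picture, given as the dict that the camera call returned (one of the last four; its "shot" number tells which), for a name from the list of things; names that differ only in an ending like _2 or _b are one class to them, and where a whole thing is asked for, a point or a joint stands for the part that bears it (a point fixed in the world has none). Each returns a list of dicts, best first, with "confidence" (0 to 1); they miss things now and then, are a little off and sometimes report something else, mostly with a low value. They report only what shows in the picture. A call takes as long as a camera call. They do not tell look-alikes from the thing itself.
- models.cut_out(picture, target): "region" (400x640 bool, what is visible of it) and "extent" ([left, top, width, height] as shares, 0 to 1, of the picture: columns of its width, rows of its height, round what is visible of it).
- models.place_of(picture, target): "at" ([column, row] as shares, 0 to 1, of the picture: columns of its width, rows of its height: a listed point, or the origin of a listed thing).
The state is a dict: "time_s": time; "joints": joint angles; "joint_velocities": joint speeds; "effort": joint torques, N m; "tcp_pos": TCP position; "ee_rot": TCP orientation; "wrist_force": force on the tool from outside, world axes, zero at the start; "moment": the same for the moment, N m; "gripper_width": opening from 0.0 (shut) to 1.0 (fully open); "gripper_force": force on a finger pad.
Only numpy, scipy, OpenCV 4.12 (cv2) and the standard library are available. Lean on these libraries where they do the work, as an engineer would, in place of code of your own. Each camera call takes 0.05 s, during which the arm holds its last target. There are 200 camera calls.

TASK

Someone left an orange plate standing on the shut lid of the blue parts box: first, with the lid still shut, stand it on edge in the empty rack slot with the green end markers, about midway between the markers, and let go of it. Then lift the lid and hold it still at 50 degrees open so that a colleague can look in; it falls shut if released, so finish while the gripper is still holding it there. Leave the two grey plates, the screwdriver and the jar as they are.

Things in the scene. Friction and masses are not known exactly. Their poses are not given: they have to be found in the camera images.
- plate: orange plastic plate, 14 mm thick (its x) x 100 mm long (its y) x 80 mm tall (its z), 0.1 to 0.2 kg, loose, with three black discs on each face. Starts standing on its long edge on the shut lid, underside at z = 0.108 m. Origin: centre of its lower edge. Easily pinched across its thickness from above.
- marker: pair of green end markers on the rack's free slot, each 22 mm wide (x) x 6 mm (y) x 45 mm tall, fixed, centred 68 mm either side of the origin along y, their tops 37 mm above the origin. Origin: centre of the slot's floor, 8 mm above the table. Its y axis runs along the slot, its x axis across it, z up.
- rack: aluminium rack fixed to the table, 170 (x) x 130 (y) x 40 mm tall, base 8 mm thick. Three slots run along its y, centres at x = -56, 0, +56 mm, each 22 mm wide between walls 7 mm thick, 120 mm long, standing 32 mm above the slot floor; ends open. Two hold grey plates, the third is free and green-marked. Origin: centre of its underside.
- box: blue open plastic parts box full of orange connectors, fixed to the table, 180 (x) x 220 (y) x 100 mm tall, with a grey lid on top. Origin: centre of its underside. Its -x side is the front (handle side), the hinge is along its +x top edge.
- lid (a joint): opening angle of the grey lid in rad: 0 = shut (level), 0.873 = 50 degrees, stops at 1.75. Lid panel 180 x 220 x 8 mm, about 0.3 to 0.55 kg, nearly free hinge with no stay: it falls shut when let go below about 90 degrees. Shut, its underside is at z = 0.100 m and its top at z = 0.108 m.
- lid_bar (a point): centre of the lid's handle: round red bar, 12 mm diameter, parallel to the hinge, its axis 40 mm in front of the lid's front edge, on two black arms (98 mm of free bar between them). 220 mm from the hinge line, 4 mm above it when shut (z = 0.104 m); moves with the lid, axes as the lid's. Can be pinched from above; turns between the fingers as the lid swings.
- lid_hinge (a point): middle of the lid's hinge line, at the top of the box's +x wall, z = 0.100 m, fixed; the line runs along the box's y. The bar rises and swings towards the box's +x as the lid opens.
- grey_a: grey plate, same shape as the orange one, standing in a slot of the rack, its top 88 mm above the table; leave alone. Origin: centre of its lower edge.
- grey_b: second grey plate, same shape, standing in another slot of the rack; leave alone. Origin: centre of its lower edge.
- screwdriver: red-handled screwdriver about 170 mm long lying on the table along its x; leave alone.
- jar: white jar with black lid, 52 mm in diameter, 70 mm tall, on the table; leave alone. Origin: centre of its underside.
Things that resemble listed ones, but are neither listed nor needed, are in the scene too. There is more than one size of the plate; the job needs the larger. Leave any brown look-alike of the marker alone.

How it is judged (in metres and radians):
On the way:
1. the orange plate stands on edge in the green-marked slot, let go of, while the lid is still shut (x of plate in the frame of marker between -0.008 and 0.008 m and y of plate in the frame of marker between -0.025 and 0.025 m and z of plate in the frame of marker between -0.006 and 0.006 m and angle between plate's own z axis and vertical below 0.3 rad and angle between the x axis of plate and the x axis of marker, either way round below 0.3 rad and contact force between the fingers and plate below 0.1 N and linear speed of plate below 0.02 m/s and value of joint lid below 0.1 rad), for 0.2 s.
At the end, for the whole second after the job is handed in: Still holding: lid at 50 (+-6) degrees, still, carried by the fingers (over 0.5 N), no loose thing against box or lid; orange plate released on the floor of the marked slot (8 mm across, 25 mm along, 6 mm in height; upright and in line within 0.3 rad) (x of plate in the frame of marker between -0.008 and 0.008 m and y of plate in the frame of marker between -0.025 and 0.025 m and z of plate in the frame of marker between -0.006 and 0.006 m and angle between plate's own z axis and vertical below 0.3 rad and angle between the x axis of plate and the x axis of marker, either way round below 0.3 rad and contact force between the fingers and plate below 0.1 N and linear speed of plate below 0.02 m/s and value of joint lid between 0.768 and 0.978 rad and velocity of joint lid between -0.05 and 0.05 rad/s and contact force between the fingers and box above 0.5 N and contact force between each of plate, grey_a, grey_b, screwdriver, jar and box below 0.1 N); the arm keeps its last pose, push and grip.
It fails at once if one of the two grey plates is moved more than 25 mm or tipped over (distance of grey_a from where it was at the start of the episode above 0.025 m or angle between grey_a's own z axis and vertical above 0.6 rad).
It fails at once if the other grey plate is moved more than 25 mm or tipped over (distance of grey_b from where it was at the start of the episode above 0.025 m or angle between grey_b's own z axis and vertical above 0.6 rad).
It fails at once if the screwdriver is moved more than 25 mm or tipped over (distance of screwdriver from where it was at the start of the episode above 0.025 m).
It fails at once if the jar is moved more than 25 mm or tipped over (distance of jar from where it was at the start of the episode above 0.025 m or angle between jar's own z axis and vertical above 0.6 rad).
It also fails if it takes over 64 s, if anything falls off the work surface, if the arm or the gripper's body presses on something with over 40 N, if the wrist force passes 120 N, or if a joint passes its speed limit or range.

## Working session

There is one attempt and no reset: what is moved stays moved. The work goes in short steps, Python scripts to look and compute and a tool call to move; the robot and the scene stay as the last step left them, time stands still between calls to the robot, and variables do not carry over. Pictures are saved under pics/ and viewed, at most 10 in all, crops included, and the job is handed in when it is done.

Besides the shell and the picture viewer there is one more tool, called after ">>>" in YAML: its name, and indented under it one key for each argument. apply_moves: Moves the arm, as the interface text tells. Its arguments: {"type":"object","properties":{"moves":{"type":"array"},"hand":{"type":"number"}},"required":["moves"]}

```bash
mkdir -p pics
cat > h.py <<'E'
import numpy as np, cv2
from station import r, imaging, models
def ray(p,uv):
    K=np.array(p["intrinsics"]);d=np.linalg.inv(K)@[uv[0],uv[1],1]
    return np.array(p["eye"]),np.array(p["orientation"])@d
def onz(p,uv,z):
    e,d=ray(p,uv);return e+d*(z-e[2])/d[2]
def proj(p,X):
    c=np.array(p["intrinsics"])@(np.array(p["orientation"]).T@(np.array(X)-p["eye"]));return c[:2]/c[2]
E
cat > a.py <<'E'
from h import *
out=[]
Z=dict(plate=.108,marker=.008,rack=0,lid_bar=.104,lid_hinge=.1,box=0,grey_a=.008,jar=0,screwdriver=.01)
for n in("scene","top"):
    p=imaging.capture(n);cv2.imwrite(f"pics/{n}.png",p["frame"]);print(n,np.round(p["eye"],3))
    for t in Z:
        for d in models.place_of(p,t)[:4]:
            uv=np.array(d["at"])*[640,400];print(t,round(d["confidence"],2),uv.round(1),onz(p,uv,Z[t]).round(4))
E
python3 a.py
```

```text
scene [ 1.154 -0.811  0.794]
plate 0.87 [374.3 152. ] [0.5849 0.216  0.108 ]
plate 0.7 [333.4 154.1] [0.4896 0.1187 0.108 ]
marker 0.51 [276.5 248.5] [ 0.5718 -0.2446  0.008 ]
rack 0.78 [280.  246.8] [ 0.5689 -0.2279  0.    ]
lid_bar 0.61 [353.  140.4] [0.4831 0.2409 0.104 ]
lid_hinge 0.95 [404.4 167.6] [0.7029 0.2079 0.1   ]
box 0.91 [377.  180.5] [0.6048 0.2216 0.    ]
grey_a 0.75 [294.  257.7] [ 0.6319 -0.2407  0.008 ]
grey_a 0.55 [260.3 243.9] [ 0.5249 -0.2597  0.008 ]
jar 0.84 [407.9 230.1] [0.8117 0.0606 0.    ]
jar 0.61 [278.1 248. ] [ 0.568  -0.2347  0.    ]
screwdriver 0.72 [305.5 193.3] [ 0.472  -0.0021  0.01  ]
top [ 0.358 -0.077  1.201]
plate 0.82 [175.2 285.9] [0.3926 0.2482 0.108 ]
plate 0.81 [196.9 207. ] [0.5778 0.2138 0.108 ]
marker 0.33 [378.5 197.9] [ 0.635  -0.2297  0.008 ]
rack 0.82 [386.9 221.6] [ 0.5744 -0.2524  0.    ]
lid_bar 0.92 [180.8 245.9] [0.4849 0.2448 0.104 ]
lid_hinge 0.7 [206.8 160.6] [0.6956 0.2014 0.1   ]
box 0.72 [201.2 203.3] [0.6097 0.2322 0.    ]
grey_a 0.94 [389.2 245.9] [ 0.5102 -0.2569  0.008 ]
grey_a 0.57 [381.2 201. ] [ 0.6269 -0.2367  0.008 ]
jar 0.92 [271.4 131.5] [0.8132 0.0587 0.    ]
screwdriver 0.91 [286.7 258.5] [0.4712 0.0026 0.01  ]
```

View pics/scene.png

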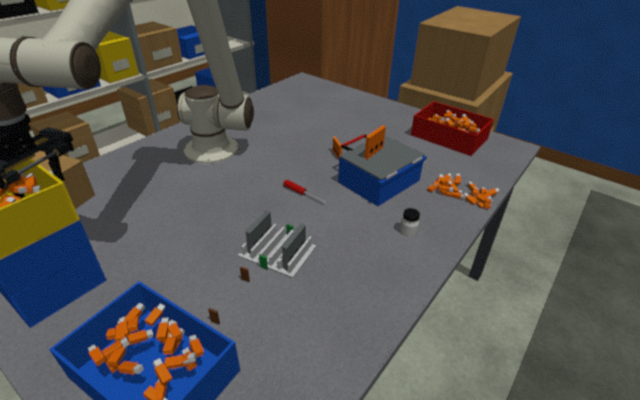

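View pics/top.png

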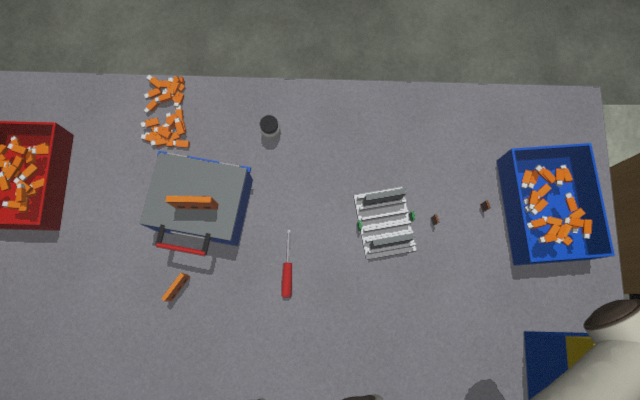

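Scene: the orange plate is on the lid at about (374,143), with a second orange piece on the table in front at (337,147). The green markers are at (264,262) and (290,228). In the top view, the plate on the lid is at (190,202) and the smaller one on the table at (175,287). The green markers are at (360,226) and (412,216), and the brown look-alikes at (435,219) and (485,205). The plate on the lid fits the description because it is larger and stands on the shut lid, and the target is the green pair. I'll confirm this in one crop and measure.

```bash
cat > b.py <<'E'
from h import *
p=imaging.capture("top");f=p["frame"]
hsv=cv2.cvtColor(f,cv2.COLOR_BGR2HSV)
def blobs(m,box,mn):
    k=np.zeros(m.shape,np.uint8);x0,y0,x1,y1=box;k[y0:y1,x0:x1]=m[y0:y1,x0:x1]
    n,l,s,c=cv2.connectedComponentsWithStats(k)
    return [(c[i],s[i],(l==i).astype(np.uint8)) for i in range(1,n) if s[i][4]>=mn]
g=cv2.inRange(hsv,(45,80,30),(85,255,255))
M=[]
for c,s,l in blobs(g,(340,180,430,250),5):
    print("green",c.round(1),s, onz(p,c,.040).round(4));M.append(onz(p,c,.040))
if len(M)==2: d=M[0]-M[1];print("mid",(M[0]+M[1])/2,"len",np.linalg.norm(d),"ang",np.degrees(np.arctan2(d[1],d[0])))
o=cv2.inRange(hsv,(5,120,60),(20,255,255))
for box in((150,180,225,225),(155,262,200,310)):
  for c,s,l in blobs(o,box,20):
    q=cv2.minAreaRect(cv2.findNonZero(l));print("orange",c.round(1),s,q)
rd=cv2.inRange(hsv,(0,120,60),(4,255,255))|cv2.inRange(hsv,(172,120,60),(180,255,255))
for c,s,l in blobs(rd,(140,225,225,265),15):
    q=cv2.minAreaRect(cv2.findNonZero(l));print("red",c.round(1),s,q,onz(p,c,.104).round(4))
cv2.imwrite("pics/crop.png",np.hstack([cv2.resize(f[140:310,130:262],None,fx=3,fy=3,interpolation=2),cv2.resize(f[140:310,340:460],None,fx=3,fy=3,interpolation=2)]))
print(r.sense()["ee_rot"])
w=imaging.capture("wrist");print(np.round(w["eye"],3),np.round(w["orientation"],2),np.round(w["intrinsics"]))
E
python3 b.py
```

```text
green [412.2 215.2] [410 211   5   9  29] [ 0.5852 -0.3104  0.04  ]
green [359.4 224.7] [358 221   4   9  25] [ 0.5574 -0.1778  0.04  ]
mid [ 0.57128233 -0.244094    0.04      ] len 0.1355417337793725 ang -78.17807224689922
orange [191.7 201.4] [166 196  52  13 539] ((191.5, 202.0), (12.0, 51.0), 90.0)
orange [174.8 286.5] [162 273  28  28 274] ((175.02000427246094, 287.1399841308594), (9.399998664855957, 34.59999465942383), 36.869895935058594)
red [180.  248.4] [156 243  49  12 217] ((180.01132202148438, 248.4396209716797), (49.20503616333008, 4.422924995422363), 10.619654655456543) [0.479  0.2461 0.104 ]
[[-9.61393948e-01 -2.75175720e-01  1.56577926e-05]
 [-2.75175721e-01  9.61393948e-01 -1.52764044e-05]
 [-1.08496114e-05 -1.89952871e-05 -1.00000000e+00]]
[ 0.1   -0.622  0.386] [[-0.28  0.92  0.27]
 [ 0.96  0.27  0.08]
 [-0.    0.28 -0.96]] [[283.   0. 321.]
 [  0. 283. 199.]
 [  0.   0.   1.]]
```

View pics/crop.png

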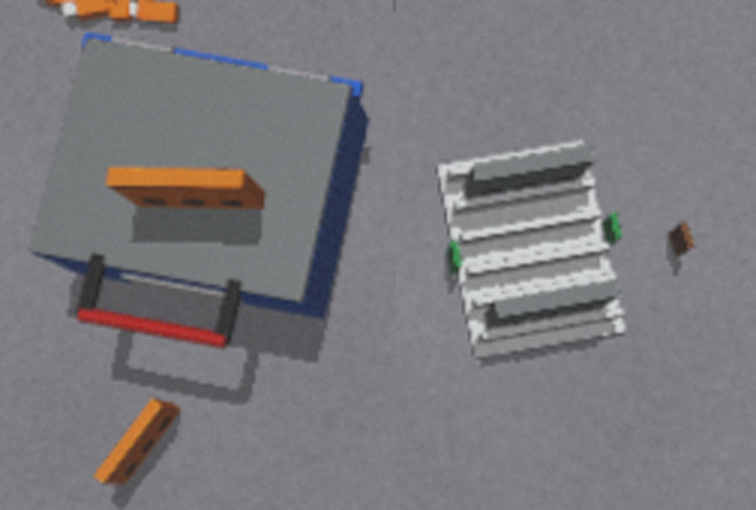

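The crop confirms it: the larger orange plate stands on the shut lid and the smaller one lies alone on the table. The green pair (359,225)/(412,215) brackets the middle slot and measures 135.5 mm apart, against 136 expected. Next I'll rise, turn the tool and travel over the plate.

>>> apply_moves:
  moves:
    - [[0, 0, -0.03], -7]
    - [[0, 0, -0.03], -7]
    - [[0, 0, -0.03], -7]
    - [[0, 0, -0.03], -7]
    - [[0, 0, 0], -7]
  hand: 0.087

```text
time_s: 1.52
tcp_pos: [0.1722, -0.6033, 0.3505]
ee_rot: [[-0.625, -0.781, 0.004], [-0.781, 0.625, -0.013], [0.008, -0.011, -1.0]]
wrist_force: [0.1, -0.3, 1.3]
gripper_width: 1.0
gripper_force: 0.0
```

>>> apply_moves:
  moves:
    - [[0, 0, 0], -7]
    - [[0, 0, 0], -7]
    - [[0, 0, 0], -7]
    - [[0, 0, 0], -7]
    - [[0, 0, 0], -7]

```text
time_s: 1.93
tcp_pos: [0.172, -0.6008, 0.3425]
ee_rot: [[-0.064, -0.998, 0.0], [-0.998, 0.064, 0.0], [-0.0, -0.0, -1.0]]
wrist_force: [-0.5, -0.1, -0.7]
gripper_width: 1.0
gripper_force: 0.0
```

>>> apply_moves:
  moves:
    - [[0, 0, 0], -4]
    - [[-0.02, -0.01, 0], 0]
    - [[-0.04, -0.02, 0], 0]
    - [[-0.04, -0.02, 0], 0]
    - [[-0.04, -0.02, 0], 0]

```text
time_s: 2.35
tcp_pos: [0.2381, -0.4678, 0.3421]
ee_rot: [[-0.002, -1.0, -0.0], [-1.0, 0.002, 0.0], [-0.0, 0.0, -1.0]]
wrist_force: [0.9, 0.4, 0.8]
gripper_width: 1.003
gripper_force: 0.0
```

>>> apply_moves:
  moves:
    - [[-0.04, -0.02, 0], 0]
    - [[-0.04, -0.02, 0], 0]
    - [[-0.04, -0.02, 0], 0]
    - [[-0.04, -0.02, 0], 0]
    - [[-0.04, -0.02, 0], 0]

```text
time_s: 2.77
tcp_pos: [0.3314, -0.2809, 0.3429]
ee_rot: [[-0.001, -1.0, 0.001], [-1.0, 0.001, -0.0], [0.0, -0.001, -1.0]]
wrist_force: [0.1, 0.0, -0.3]
gripper_width: 1.0
gripper_force: 0.0
```

>>> apply_moves:
  moves:
    - [[-0.04, -0.02, 0], 0]
    - [[-0.04, -0.02, 0], 0]
    - [[-0.04, -0.02, 0], 0]
    - [[-0.04, -0.02, 0], 0]
    - [[-0.04, -0.02, 0], 0]

```text
time_s: 3.18
tcp_pos: [0.4247, -0.0944, 0.3432]
ee_rot: [[0.0, -1.0, 0.002], [-1.0, -0.0, 0.0], [-0.0, -0.002, -1.0]]
wrist_force: [1.2, -0.4, 0.8]
gripper_width: 1.001
gripper_force: 0.0
```

>>> apply_moves:
  moves:
    - [[-0.04, -0.02, 0], 0]
    - [[-0.04, -0.02, 0], 0]
    - [[-0.04, -0.02, 0], 0]
    - [[-0.04, -0.02, 0], 0]
    - [[-0.02, -0.01, 0], 0]

```text
time_s: 3.6
tcp_pos: [0.5104, 0.0761, 0.3421]
ee_rot: [[0.002, -1.0, 0.0], [-1.0, -0.002, 0.0], [-0.0, -0.0, -1.0]]
wrist_force: [0.1, -0.4, -0.3]
gripper_width: 0.999
gripper_force: 0.0
```

>>> apply_moves:
  moves:
    - [[0, 0, 0], 0]
    - [[0, 0, 0], 0]

```text
time_s: 3.77
tcp_pos: [0.5092, 0.0736, 0.3419]
ee_rot: [[0.002, -1.0, -0.001], [-1.0, -0.002, -0.001], [0.001, 0.001, -1.0]]
wrist_force: [0.1, -0.7, -0.4]
gripper_width: 1.002
gripper_force: 0.0
```

```bash
cat > c.py <<'E'
from h import *
s=r.sense();print(np.round(s["tcp_pos"],4),np.round(s["joints"],1))
p=imaging.capture("wrist");cv2.imwrite("pics/w1.png",p["frame"])
for t,z in(("plate",.108),("lid_bar",.104),("lid_hinge",.1)):
    for d in models.place_of(p,t)[:3]:
        uv=np.array(d["at"])*[640,400];print(t,round(d["confidence"],2),uv.round(1),onz(p,uv,z).round(4))
print(proj(p,s["tcp_pos"]), proj(p,[.575,.213,.188]))
E
python3 c.py
```

```text
[0.5092 0.0736 0.3419] [ 26.3   7.5  -2.3  -0.  -80.2 -26.2]
plate 0.96 [275.2 264.9] [0.581  0.2194 0.108 ]
plate 0.65 [379.9 260.1] [0.4176 0.2108 0.108 ]
lid_bar 0.63 [338.  279.5] [0.4819 0.2476 0.104 ]
lid_hinge 0.87 [203.4 256.3] [0.6954 0.2091 0.1   ]
[322.51738765 243.16331376] [270.1160753  291.48577237]
```

View pics/w1.png

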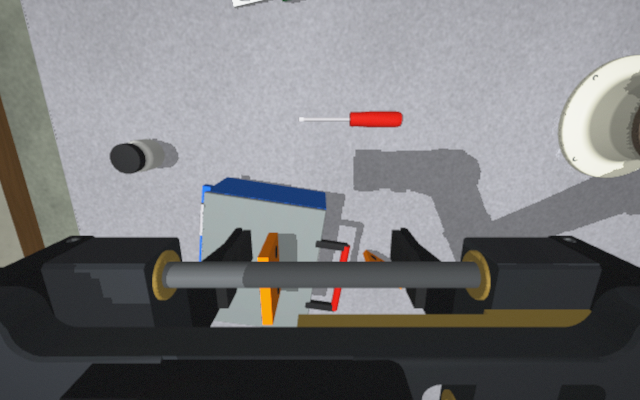

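The plate shows between the open fingers at about (268,265), the bar at (338,280). All views agree on the plate at about (0.580, 0.216). I'll move above it and descend.

>>> apply_moves:
  moves:
    - [[-0.035, -0.018, 0], 0]
    - [[-0.035, -0.018, 0], 0]
    - [[-0.035, -0.018, 0], 0]
    - [[-0.036, -0.017, 0], 0]
    - [[0, 0, 0], 0]

```text
time_s: 4.38
tcp_pos: [0.5821, 0.2175, 0.3401]
ee_rot: [[0.002, -1.0, -0.001], [-1.0, -0.002, 0.0], [-0.0, 0.001, -1.0]]
wrist_force: [-0.4, -0.4, -1.2]
gripper_width: 0.997
gripper_force: 0.0
```

>>> apply_moves:
  moves:
    - [[0, 0, 0.03], 0]
    - [[0, 0, 0.03], 0]
    - [[0, 0, 0.03], 0]
    - [[0, 0, 0.02], 0]
    - [[0, 0, 0], 0]

```text
time_s: 4.8
tcp_pos: [0.5775, 0.2112, 0.2276]
ee_rot: [[-0.003, -1.0, -0.009], [-1.0, 0.003, -0.004], [0.004, 0.009, -1.0]]
wrist_force: [-1.1, -0.3, -1.2]
gripper_width: 0.997
gripper_force: 0.0
```

```bash
cat > c.py <<'E'
from h import *
s=r.sense();print(np.round(s["tcp_pos"],4))
p=imaging.capture("wrist");a=p["frame"][130:330,160:480]
q=imaging.capture("scene");b=q["frame"][60:220,300:460]
cv2.imwrite("pics/w2.png",np.hstack([cv2.resize(a,(640,400)),cv2.resize(b,(160,400))]) if 0 else cv2.resize(b,(560,560),interpolation=2))
for n,pp in(("w",p),("s",q)):
    for d in models.place_of(pp,"plate")[:2]:
        uv=np.array(d["at"])*[640,400];print(n,round(d["confidence"],2),uv.round(1),onz(pp,uv,.108).round(4))
E
python3 c.py
```

```text
[0.5775 0.2112 0.2276]
w 0.8 [315.6 198.5] [0.583  0.2157 0.108 ]
w 0.67 [449.8 213.1] [0.4408 0.2323 0.108 ]
s 0.85 [374.2 149.8] [0.5771 0.228  0.108 ]
s 0.73 [335. 154.] [0.4933 0.1225 0.108 ]
```

View pics/w2.png

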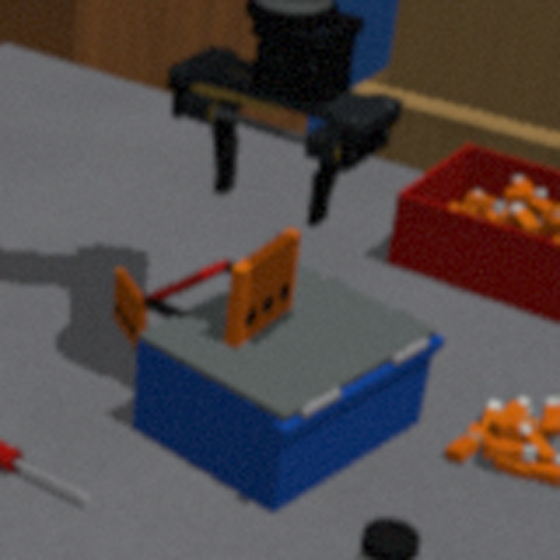

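The open fingers are above the plate and straddle its thickness. I'll descend 80 mm and grip.

>>> apply_moves:
  moves:
    - [[0, 0, 0.025], 0]
    - [[0, 0, 0.025], 0]
    - [[0, 0, 0.02], 0]
    - [[0, 0, 0.01], 0]
    - [[0, 0, 0], 0]

```text
time_s: 5.42
tcp_pos: [0.5797, 0.2132, 0.1516]
ee_rot: [[-0.001, -1.0, -0.002], [-1.0, 0.001, -0.001], [0.001, 0.002, -1.0]]
wrist_force: [-0.6, 0.2, -0.1]
gripper_width: 1.004
gripper_force: 0.0
```

>>> apply_moves:
  moves:
    - [[0, 0, 0], 0]
    - [[0, 0, 0], 0]
    - [[0, 0, 0], 0]
    - [[0, 0, 0], 0]
    - [[0, 0, 0], 0]
  hand: 0.0

```text
time_s: 5.83
tcp_pos: [0.5806, 0.2138, 0.1536]
ee_rot: [[-0.0, -1.0, 0.002], [-1.0, 0.0, 0.001], [-0.001, -0.002, -1.0]]
wrist_force: [0.1, 0.2, 0.6]
gripper_width: 0.708
gripper_force: 0.0
```

>>> apply_moves:
  moves:
    - [[0, 0, 0], 0]
    - [[0, 0, 0], 0]
    - [[0, 0, 0], 0]
    - [[0, 0, 0], 0]
    - [[0, 0, 0], 0]

```text
time_s: 6.25
tcp_pos: [0.5802, 0.2135, 0.1525]
ee_rot: [[-0.0, -1.0, -0.0], [-1.0, 0.0, -0.0], [0.0, 0.0, -1.0]]
wrist_force: [-0.5, -0.3, 0.5]
gripper_width: 0.324
gripper_force: 0.0
```

>>> apply_moves:
  moves:
    - [[0, 0, 0], 0]
    - [[0, 0, 0], 0]
    - [[0, 0, 0], 0]
    - [[0, 0, 0], 0]
    - [[0, 0, 0], 0]

```text
time_s: 6.67
tcp_pos: [0.5802, 0.2135, 0.1525]
ee_rot: [[-0.0, -1.0, -0.0], [-1.0, 0.0, 0.0], [-0.0, 0.0, -1.0]]
wrist_force: [0.8, -0.1, 0.3]
gripper_width: 0.158
gripper_force: 29.9
```

>>> apply_moves:
  moves:
    - [[0, 0, 0], 0]
    - [[0, 0, 0], 0]

```text
time_s: 6.83
tcp_pos: [0.5802, 0.2135, 0.1525]
ee_rot: [[-0.001, -1.0, -0.0], [-1.0, 0.001, 0.0], [-0.0, 0.0, -1.0]]
wrist_force: [-0.2, -0.7, -1.5]
gripper_width: 0.163
gripper_force: 29.9
```

>>> apply_moves:
  moves:
    - [[0, 0, -0.01], 0]
    - [[0, 0, -0.02], 0]
    - [[0, 0, -0.03], 0]
    - [[0, 0, -0.04], 0]
    - [[0, 0, -0.04], 0]

```text
time_s: 7.25
tcp_pos: [0.5794, 0.213, 0.2938]
ee_rot: [[-0.0, -1.0, -0.002], [-1.0, 0.0, -0.001], [0.001, 0.002, -1.0]]
wrist_force: [0.8, 0.5, -1.0]
gripper_width: 0.155
gripper_force: 29.9
```

```bash
cat > c.py <<'E'
from h import *
s=r.sense();print(np.round(s["tcp_pos"],4))
for n in("top","scene"):
  p=imaging.capture(n);cv2.imwrite(f"pics/l_{n}.png",p["frame"])
  for d in models.place_of(p,"plate")[:2]:
    uv=np.array(d["at"])*[640,400];print(n,round(d["confidence"],2),uv.round(1),onz(p,uv,.108).round(4),onz(p,uv,s["tcp_pos"][2]-.0445).round(4))
E
python3 c.py
```

```text
[0.5794 0.213  0.2938]
top 0.77 [175.6 287.3] [0.3894 0.2469 0.108 ] [0.3854 0.205  0.2493]
top 0.64 [204.3 161.9] [0.6898 0.2052 0.108 ] [0.6469 0.1687 0.2493]
scene 0.41 [334.7 152.9] [0.4886 0.1274 0.108 ] [ 0.6258 -0.0661  0.2493]
```

The plate is gripped (opening ≈ 14 mm). Next I'll travel toward the rack and measure the slot with the wrist camera on the way.

>>> apply_moves:
  moves:
    - [[0.02, 0, 0], 0]
    - [[0.04, 0, 0], 0]
    - [[0.04, 0, 0], 0]
    - [[0.04, 0, 0], 0]
    - [[0.04, 0, 0], 0]

```text
time_s: 7.87
tcp_pos: [0.5786, 0.0319, 0.2905]
ee_rot: [[0.0, -1.0, -0.004], [-1.0, -0.0, -0.001], [0.001, 0.004, -1.0]]
wrist_force: [1.3, -1.2, -1.4]
gripper_width: 0.157
gripper_force: 29.9
```

>>> apply_moves:
  moves:
    - [[0.04, 0, 0], 0]
    - [[0.04, 0, 0], 0]
    - [[0.04, 0, 0], 0]
    - [[0.04, 0, 0], 0]
    - [[0.02, 0.009, 0], 0]

```text
time_s: 8.28
tcp_pos: [0.5702, -0.15, 0.2899]
ee_rot: [[-0.004, -1.0, -0.005], [-1.0, 0.004, -0.0], [0.0, 0.005, -1.0]]
wrist_force: [1.1, 0.9, -2.1]
gripper_width: 0.156
gripper_force: 29.9
```

>>> apply_moves:
  moves:
    - [[0, 0, 0], -6]
    - [[0, 0, 0], -5.8]
    - [[0, 0, 0], 0]
    - [[0, 0, 0], 0]

```text
time_s: 8.62
tcp_pos: [0.5702, -0.1464, 0.2909]
ee_rot: [[0.201, -0.98, -0.003], [-0.98, -0.201, 0.0], [-0.001, 0.003, -1.0]]
wrist_force: [0.1, 0.5, -0.9]
gripper_width: 0.161
gripper_force: 29.9
```

```bash
cat > d.py <<'E'
import sys
from h import *
from scipy.optimize import least_squares
s=r.sense();print(np.round(s["tcp_pos"],4))
obs=[]
for n,box in(("wrist",None),("scene",(230,210,330,285)),("top",(340,180,430,250))):
    p=imaging.capture(n);cv2.imwrite(f"pics/{sys.argv[1]}_{n}.png",p["frame"])
    g=cv2.inRange(cv2.cvtColor(p["frame"],cv2.COLOR_BGR2HSV),(45,80,30),(85,255,255))
    if box: k=np.zeros_like(g);x0,y0,x1,y1=box;k[y0:y1,x0:x1]=g[y0:y1,x0:x1];g=k
    nn,l,st,c=cv2.connectedComponentsWithStats(g)
    I=[i for i in range(1,nn) if st[i][4]>=12]
    for i in I: print(n,c[i].round(1),st[i],"z.045:",onz(p,c[i],.045).round(4),"z.03",onz(p,c[i],.03).round(4))
E
python3 d.py s1
```

```text
[ 0.5702 -0.1464  0.2909]
wrist [333.6  47.9] [326  43  17  11 175] z.045: [ 0.5873 -0.3095  0.045 ] z.03 [ 0.5873 -0.3127  0.03  ]
wrist [332.7 149.6] [325 147  16   6  88] z.045: [ 0.5603 -0.1808  0.045 ] z.03 [ 0.5593 -0.1794  0.03  ]
scene [288.7 226.9] [286 223   7  10  42] z.045: [ 0.5672 -0.1877  0.045 ] z.03 [ 0.5554 -0.1752  0.03  ]
scene [263.  261.4] [260 255   7  14  86] z.045: [ 0.6047 -0.3265  0.045 ] z.03 [ 0.5937 -0.3168  0.03  ]
top [411.8 215.2] [409 211   6   9  36] z.045: [ 0.5842 -0.3085  0.045 ] z.03 [ 0.5871 -0.3115  0.03  ]
```

View pics/s1_wrist.png

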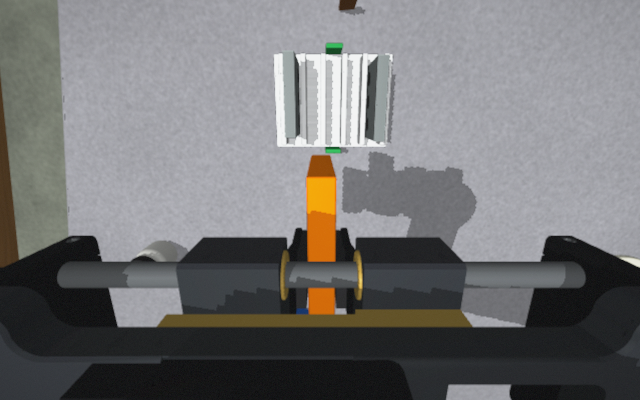

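The view is well aligned: markers at (333.6,48) and (332.7,150), plate mid-column about 321. The slot therefore lies about 16.5 mm to +tool y and 97 mm along tool x. I'll shift, come lower and check again.

>>> apply_moves:
  moves:
    - [[-0.02, 0.0165, 0.02], 0]
    - [[-0.02, 0, 0.03], 0]
    - [[0, 0, 0.03], 0]
    - [[0, 0, 0.02], 0]
    - [[0, 0, 0], 0]

```text
time_s: 9.18
tcp_pos: [0.5433, -0.1097, 0.1877]
ee_rot: [[0.203, -0.979, -0.01], [-0.979, -0.203, 0.001], [-0.003, 0.01, -1.0]]
wrist_force: [-1.0, -0.3, -2.3]
gripper_width: 0.159
gripper_force: 29.9
```

>>> apply_moves:
  moves:
    - [[0, 0, 0], 0]
    - [[0, 0, 0], 0]

```text
time_s: 9.35
tcp_pos: [0.548, -0.1107, 0.1942]
ee_rot: [[0.204, -0.979, 0.003], [-0.979, -0.204, -0.001], [0.001, -0.003, -1.0]]
wrist_force: [0.5, -0.1, -1.4]
gripper_width: 0.156
gripper_force: 29.9
```

```bash
cat >> d.py <<'E'
    if n=="wrist":
        R=np.array(s["ee_rot"]);T=np.array(s["tcp_pos"])
        for i in I: print("tool frame",(R.T@(onz(p,c[i],.045)-T)).round(4))
        f=p["frame"];o=cv2.inRange(cv2.cvtColor(f,cv2.COLOR_BGR2HSV),(5,120,60),(20,255,255))
        for row in range(140,250,15):
            x=np.flatnonzero(o[row,260:380]);print(row,(x[0]+260,x[-1]+260) if len(x) else None,end=" ")
        print()
E
python3 d.py s2
```

```text
[ 0.548  -0.1107  0.1942]
wrist [324.8 124.3] [315 122  20   6 112] z.045: [ 0.5596 -0.1792  0.045 ] z.03 [ 0.5593 -0.1789  0.03  ]
tool frame [0.0692 0.003  0.1493]
140 None 155 (np.int64(313), np.int64(328)) 170 (np.int64(308), np.int64(333)) 185 (np.int64(306), np.int64(335)) 200 (np.int64(307), np.int64(335)) 215 (np.int64(307), np.int64(335)) 230 (np.int64(307), np.int64(335)) 245 (np.int64(307), np.int64(335)) 
scene [288.7 227.3] [286 224   7   9  37] z.045: [ 0.5682 -0.189   0.045 ] z.03 [ 0.5565 -0.1765  0.03  ]
scene [263.1 261.4] [260 255   8  14  89] z.045: [ 0.605  -0.3264  0.045 ] z.03 [ 0.594  -0.3167  0.03  ]
top [412.3 215.2] [410 211   5   9  28] z.045: [ 0.5844 -0.3097  0.045 ] z.03 [ 0.5873 -0.3127  0.03  ]
top [359.4 224.8] [358 220   4  10  25] z.045: [ 0.5563 -0.1774  0.045 ] z.03 [ 0.5589 -0.1787  0.03  ]
```

View pics/s2_wrist.png

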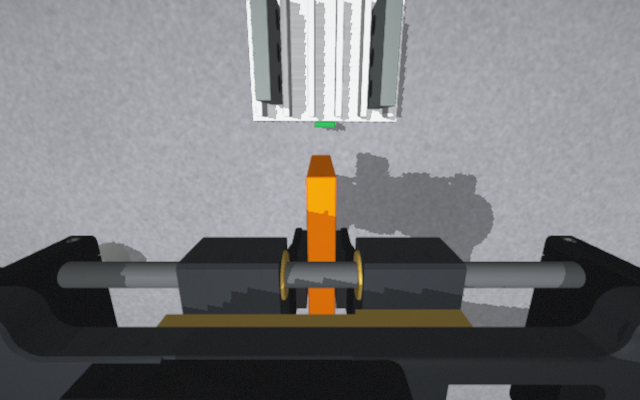

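The slot and marker are at column 324.7 and the plate at 320.8, so the slot is another 3 mm in +tool y. It lies about 138 mm ahead. I'll move over it and check the far marker.

>>> apply_moves:
  moves:
    - [[0.035, 0.003, 0], 0]
    - [[0.035, 0, 0], 0]
    - [[0.035, 0, 0], 0]
    - [[0.034, 0, 0], 0]
    - [[0, 0, 0], 0]

```text
time_s: 9.92
tcp_pos: [0.5733, -0.2526, 0.1932]
ee_rot: [[0.199, -0.98, 0.003], [-0.98, -0.199, -0.002], [0.003, -0.002, -1.0]]
wrist_force: [0.6, -0.1, -1.4]
gripper_width: 0.159
gripper_force: 29.9
```

>>> apply_moves:
  moves:
    - [[0, 0, 0], 0]
    - [[0, 0, 0], 0]

```text
time_s: 10.08
tcp_pos: [0.5721, -0.2474, 0.193]
ee_rot: [[0.203, -0.979, 0.001], [-0.979, -0.203, 0.0], [-0.0, -0.001, -1.0]]
wrist_force: [-0.2, 0.1, -1.5]
gripper_width: 0.157
gripper_force: 29.9
```

```bash
python3 d.py s3; python3 -c "
import cv2;cv2.imwrite('pics/s3c.png',cv2.resize(cv2.imread('pics/s3_wrist.png')[60:260,220:420],(600,600),interpolation=2))"
```

```text
[ 0.5721 -0.2474  0.193 ]
wrist [320.6 126.5] [311 124  20   6 119] z.045: [ 0.5872 -0.3127  0.045 ] z.03 [ 0.5871 -0.3122  0.03  ]
tool frame [ 0.067  -0.0015  0.148 ]
140 None 155 (np.int64(313), np.int64(319)) 170 (np.int64(309), np.int64(333)) 185 (np.int64(307), np.int64(335)) 200 (np.int64(307), np.int64(335)) 215 (np.int64(307), np.int64(335)) 230 (np.int64(307), np.int64(335)) 245 (np.int64(307), np.int64(335)) 
scene [288.7 227.3] [286 224   7   9  37] z.045: [ 0.5682 -0.189   0.045 ] z.03 [ 0.5565 -0.1765  0.03  ]
scene [263.  261.4] [260 255   7  14  85] z.045: [ 0.6047 -0.3264  0.045 ] z.03 [ 0.5937 -0.3167  0.03  ]
top [359.5 224.5] [358 221   4   8  22] z.045: [ 0.5571 -0.1776  0.045 ] z.03 [ 0.5597 -0.1789  0.03  ]
```

View pics/s3c.png

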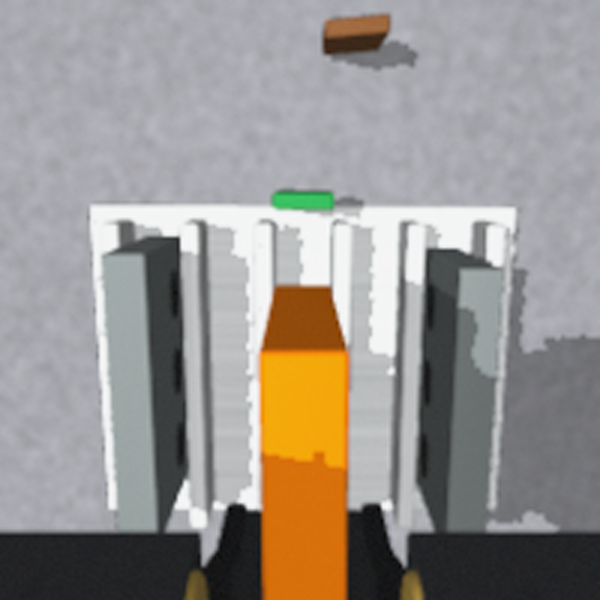

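The plate (column 304) is centred on the far marker (303) and parallel to the slot walls. I'll lower it now.

>>> apply_moves:
  moves:
    - [[0, 0, 0.02], 0]
    - [[0, 0, 0.03], 0]
    - [[0, 0, 0.03], 0]
    - [[0, 0, 0.01], 0]
    - [[0, 0, 0], 0]

```text
time_s: 10.65
tcp_pos: [0.5701, -0.2461, 0.0998]
ee_rot: [[0.205, -0.979, -0.007], [-0.979, -0.205, 0.001], [-0.003, 0.006, -1.0]]
wrist_force: [0.7, 0.3, -0.9]
gripper_width: 0.158
gripper_force: 29.9
```

>>> apply_moves:
  moves:
    - [[0, 0, 0.008], 0]
    - [[0, 0, 0.008], 0]
    - [[0, 0, 0.008], 0]
    - [[0, 0, 0.006], 0]
    - [[0, 0, 0], 0]

```text
time_s: 11.07
tcp_pos: [0.5713, -0.2472, 0.0714]
ee_rot: [[0.204, -0.979, -0.002], [-0.979, -0.204, 0.001], [-0.001, 0.002, -1.0]]
wrist_force: [-0.6, -0.2, -2.0]
gripper_width: 0.16
gripper_force: 29.9
```

>>> apply_moves:
  moves:
    - [[0, 0, 0.006], 0]
    - [[0, 0, 0.006], 0]
    - [[0, 0, 0.004], 0]
    - [[0, 0, 0.002], 0]
    - [[0, 0, 0], 0]

```text
time_s: 11.48
tcp_pos: [0.5717, -0.2473, 0.0538]
ee_rot: [[0.204, -0.979, -0.001], [-0.979, -0.204, 0.0], [-0.001, 0.001, -1.0]]
wrist_force: [0.1, 0.9, -2.0]
gripper_width: 0.158
gripper_force: 29.9
```

>>> apply_moves:
  moves:
    - [[0, 0, 0], 0]
    - [[0, 0, 0], 0]
    - [[0, 0, 0], 0]

```text
time_s: 11.73
tcp_pos: [0.5724, -0.2474, 0.0549]
ee_rot: [[0.204, -0.979, 0.001], [-0.979, -0.204, -0.0], [0.0, -0.001, -1.0]]
wrist_force: [-0.5, 0.2, -1.1]
gripper_width: 0.154
gripper_force: 29.9
```

Over the floor by about 2 mm. I'll lower it, then open slightly to 32 mm, which keeps the finger backs clear of the grey plates.

>>> apply_moves:
  moves:
    - [[0, 0, 0.002], 0]
    - [[0, 0, 0], 0]
    - [[0, 0, 0], 0]

```text
time_s: 11.98
tcp_pos: [0.5721, -0.2474, 0.0526]
ee_rot: [[0.204, -0.979, -0.0], [-0.979, -0.204, 0.0], [-0.0, 0.0, -1.0]]
wrist_force: [0.5, -0.0, -1.2]
gripper_width: 0.156
gripper_force: 29.9
```

>>> apply_moves:
  moves:
    - [[0, 0, 0], 0]
    - [[0, 0, 0], 0]
    - [[0, 0, 0], 0]
    - [[0, 0, 0], 0]
    - [[0, 0, 0], 0]
  hand: 0.032

```text
time_s: 12.4
tcp_pos: [0.5722, -0.2474, 0.0527]
ee_rot: [[0.204, -0.979, 0.0], [-0.979, -0.204, -0.0], [0.0, -0.0, -1.0]]
wrist_force: [0.5, 0.0, -0.1]
gripper_width: 0.352
gripper_force: 0.0
```

>>> apply_moves:
  moves:
    - [[0, 0, 0], 0]
    - [[0, 0, 0], 0]
    - [[0, 0, 0], 0]

```text
time_s: 12.65
tcp_pos: [0.5721, -0.2474, 0.0526]
ee_rot: [[0.204, -0.979, 0.0], [-0.979, -0.204, -0.0], [0.0, -0.0, -1.0]]
wrist_force: [0.4, -0.4, 0.2]
gripper_width: 0.368
gripper_force: 0.0
```

>>> apply_moves:
  moves:
    - [[0, 0, -0.01], 0]
    - [[0, 0, -0.02], 0]
    - [[0, 0, -0.03], 0]
    - [[0, 0, -0.04], 0]
    - [[0, 0, -0.04], 0]

```text
time_s: 13.07
tcp_pos: [0.5714, -0.2473, 0.1942]
ee_rot: [[0.204, -0.979, -0.002], [-0.979, -0.204, 0.0], [-0.0, 0.002, -1.0]]
wrist_force: [1.5, 0.6, -0.6]
gripper_width: 0.369
gripper_force: 0.0
```

>>> apply_moves:
  moves:
    - [[-0.02, 0, -0.02], 0]
    - [[-0.04, 0, 0], 0]
    - [[-0.04, 0, 0], 0]
    - [[-0.02, 0, 0], 0]
    - [[0, 0, 0], 0]

```text
time_s: 13.48
tcp_pos: [0.5468, -0.1268, 0.2142]
ee_rot: [[0.208, -0.978, 0.002], [-0.978, -0.208, 0.001], [-0.0, -0.002, -1.0]]
wrist_force: [-1.2, -0.4, -0.8]
gripper_width: 0.367
gripper_force: 0.0
```

```bash
cat > e.py <<'E'
from h import *
s=r.sense();print(np.round(s["tcp_pos"],4))
C=[]
for n,(x0,y0,x1,y1) in(("wrist",(220,0,420,200)),("scene",(225,200,325,300))):
    p=imaging.capture(n);C.append(cv2.resize(p["frame"][y0:y1,x0:x1],(400,400),interpolation=2))
    for d in models.place_of(p,"plate")[:3]:
        uv=np.array(d["at"])*[640,400];print(n,round(d["confidence"],2),uv.round(1),onz(p,uv,.008).round(4))
cv2.imwrite("pics/rel.png",np.hstack(C))
E
python3 e.py
```

```text
[ 0.5468 -0.1268  0.2142]
wrist 0.88 [323.7  76.1] [ 0.5709 -0.2486  0.008 ]
scene 0.64 [333.2 152.2] [0.3839 0.2648 0.008 ]
scene 0.6 [279.1 247.6] [ 0.575  -0.2376  0.008 ]
```

View pics/rel.png

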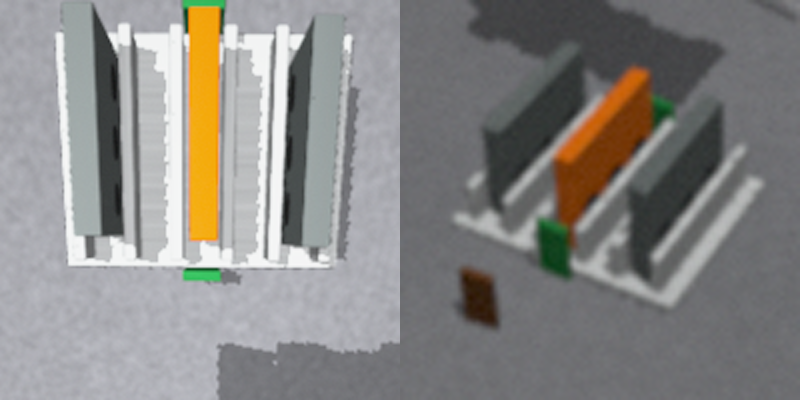

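The orange plate stands in the green-marked slot, centred between the markers: (323.7,76) in the wrist view, network base point (0.571, −0.249). The greys are untouched. Now for the lid bar: I'll turn to the box yaw (−10.6°) and go to a viewing spot beside the bar.

>>> apply_moves:
  moves:
    - [[0, 0, -0.02], 5.6]
    - [[0, 0, -0.03], 5.6]
    - [[0, 0, 0], 5.6]
    - [[0, 0, 0], 5.6]
    - [[0, 0, 0], 0]
  hand: 0.034

```text
time_s: 14.1
tcp_pos: [0.5478, -0.1311, 0.2628]
ee_rot: [[-0.188, -0.982, 0.0], [-0.982, 0.188, 0.0], [-0.0, -0.0, -1.0]]
wrist_force: [0.1, 0.2, 0.0]
gripper_width: 0.385
gripper_force: 0.0
```

>>> apply_moves:
  moves:
    - [[-0.033, 0.0165, 0], 0]
    - [[-0.033, 0.0165, 0], 0]
    - [[-0.033, 0.0165, 0], 0]
    - [[-0.033, 0.0165, 0], 0]
    - [[-0.033, 0.0165, 0], 0]

```text
time_s: 14.52
tcp_pos: [0.4965, 0.048, 0.2622]
ee_rot: [[-0.184, -0.983, -0.001], [-0.983, 0.184, -0.001], [0.001, 0.001, -1.0]]
wrist_force: [0.4, 0.3, -0.7]
gripper_width: 0.393
gripper_force: 0.0
```

>>> apply_moves:
  moves:
    - [[-0.033, 0.0165, 0], 0]
    - [[-0.033, 0.0165, 0], 0]
    - [[-0.033, 0.0165, 0], 0]
    - [[0, 0, 0], 0]
    - [[0, 0, 0], 0]

```text
time_s: 14.93
tcp_pos: [0.4664, 0.155, 0.2622]
ee_rot: [[-0.18, -0.984, -0.001], [-0.984, 0.18, -0.001], [0.001, 0.001, -1.0]]
wrist_force: [-0.4, -0.9, -0.4]
gripper_width: 0.387
gripper_force: 0.0
```

```bash
cat > f.py <<'E'
import sys
from h import *
s=r.sense();R=np.array(s["ee_rot"]);T=np.array(s["tcp_pos"]);print(T.round(4))
for n,box in(("wrist",(150,0,500,330)),("top",(140,225,225,265)),("scene",(330,125,380,165))):
    p=imaging.capture(n);cv2.imwrite(f"pics/{sys.argv[1]}_{n}.png",p["frame"]);hsv=cv2.cvtColor(p["frame"],cv2.COLOR_BGR2HSV)
    k=cv2.inRange(hsv,(0,140,60),(4,255,255))|cv2.inRange(hsv,(172,140,60),(180,255,255))
    x0,y0,x1,y1=box;g=np.zeros_like(k);g[y0:y1,x0:x1]=k[y0:y1,x0:x1]
    nn,l,st,c=cv2.connectedComponentsWithStats(g)
    for i in range(1,nn):
        if st[i][4]<40: continue
        v=cv2.fitLine(cv2.findNonZero((l==i).astype(np.uint8)),2,0,.01,.01).ravel()
        P=onz(p,c[i],.104);Q=onz(p,c[i]+20*v[:2],.104);d=Q-P
        print(n,c[i].round(1),st[i],P.round(4),"tool",(R.T@(P-T)).round(4),"yaw",round(np.degrees(np.arctan2(d[1],d[0]))%180-90,1))
    for t,z in(("lid_bar",.104),("lid_hinge",.1)):
      for d in models.place_of(p,t)[:1]:
        uv=np.array(d["at"])*[640,400];print(n,t,round(d["confidence"],2),uv.round(1),onz(p,uv,z).round(4))
E
python3 f.py b1
```

```text
[0.4664 0.155  0.2622]
wrist [336.2  49.5] [ 303   34   66   32 1327] [0.4264 0.017  0.104 ] tool [0.1428 0.0145 0.1583] yaw -89.5
wrist [323.3 237. ] [319 211  10  51 440] [0.4761 0.2197 0.104 ] tool [-0.0655  0.002   0.1581] yaw -9.6
wrist [324.5 292.5] [320 288   9  11  81] [0.4884 0.2972 0.104 ] tool [-0.144   0.0038  0.1581] yaw -4.1
wrist lid_bar 0.91 [326.  255.1] [0.477  0.2445 0.104 ]
wrist lid_hinge 0.7 [150.1 256.9] [0.6979 0.2091 0.1   ]
top lid_hinge 0.93 [206.1 162.2] [0.6915 0.2028 0.1   ]
scene [353.  140.2] [342 135  23  11  63] [0.4822 0.2422 0.104 ] tool [-8.880e-02  1.000e-04  1.581e-01] yaw -9.0
scene lid_bar 0.84 [352.8 141.3] [0.4863 0.2352 0.104 ]
scene lid_hinge 0.58 [402.8 170.4] [0.7069 0.1904 0.1   ]
```

The bar runs about 2.5 mm to +tool y and 90 mm to −tool x, with yaw matching the tool. I'll go above it, descend partway and check again.

>>> apply_moves:
  moves:
    - [[-0.03, 0.0025, 0], 0]
    - [[-0.03, 0, 0], 0]
    - [[-0.03, 0, 0], 0]
    - [[0, 0, 0.02], 0]
    - [[0, 0, 0.03], 0]

```text
time_s: 15.8
tcp_pos: [0.4829, 0.2454, 0.2146]
ee_rot: [[-0.182, -0.983, 0.006], [-0.983, 0.182, 0.004], [-0.005, -0.005, -1.0]]
wrist_force: [0.1, 0.1, -0.4]
gripper_width: 0.389
gripper_force: 0.0
```

>>> apply_moves:
  moves:
    - [[0, 0, 0.03], 0]
    - [[0, 0, 0.02], 0]
    - [[0, 0, 0], 0]
    - [[0, 0, 0], 0]
    - [[0, 0, 0], 0]

```text
time_s: 16.22
tcp_pos: [0.4819, 0.2433, 0.1642]
ee_rot: [[-0.184, -0.983, 0.003], [-0.983, 0.184, 0.001], [-0.002, -0.002, -1.0]]
wrist_force: [-0.2, 1.0, 0.6]
gripper_width: 0.393
gripper_force: 0.0
```

```bash
python3 f.py b2
```

```text
[0.4819 0.2433 0.1642]
wrist [324.3 200.9] [ 316  142   17  120 1617] [0.4785 0.2342 0.104 ] tool [0.0097 0.0018 0.0601] yaw -9.2
wrist lid_bar 0.74 [322.1 213.8] [0.4823 0.2449 0.104 ]
wrist lid_hinge 0.96 [ 63.4 214. ] [0.6993 0.2064 0.1   ]
top [190.  250.4] [176 246  29  10 120] [0.4751 0.2223 0.104 ] tool [0.022  0.0029 0.0601] yaw -9.5
top lid_bar 0.75 [181.  246.3] [0.484  0.2443 0.104 ]
top lid_hinge 0.9 [205.5 158.6] [0.7006 0.205  0.1   ]
scene [353.  140.3] [341 135  24  11  53] [0.4825 0.2415 0.104 ] tool [ 0.0018 -0.0008  0.0601] yaw -9.3
scene lid_bar 0.78 [349.8 139.3] [0.4702 0.24   0.104 ]
scene lid_hinge 0.86 [401.4 165.3] [0.6889 0.2136 0.1   ]
```

View pics/b2_wrist.png

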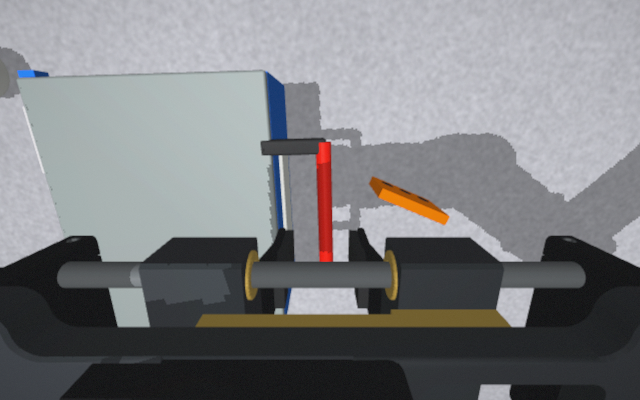

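The red bar (column 324) lies between the fingers (285 to 357), clear of the lid edge and the small plate. I'll descend 76 mm and pinch.

>>> apply_moves:
  moves:
    - [[0, 0.001, 0.02], 0]
    - [[0, 0, 0.02], 0]
    - [[0, 0, 0.016], 0]
    - [[0, 0, 0.01], 0]
    - [[0, 0, 0.01], 0]

```text
time_s: 17.08
tcp_pos: [0.4798, 0.243, 0.0859]
ee_rot: [[-0.184, -0.983, -0.0], [-0.983, 0.184, -0.0], [0.0, 0.0, -1.0]]
wrist_force: [0.7, -0.3, -0.0]
gripper_width: 0.392
gripper_force: 0.0
```

>>> apply_moves:
  moves:
    - [[0, 0, 0], 0]
    - [[0, 0, 0], 0]
    - [[0, 0, 0], 0]

```text
time_s: 17.33
tcp_pos: [0.4804, 0.2435, 0.0874]
ee_rot: [[-0.184, -0.983, 0.001], [-0.983, 0.184, 0.001], [-0.001, -0.001, -1.0]]
wrist_force: [0.0, 0.0, -0.5]
gripper_width: 0.395
gripper_force: 0.0
```

>>> apply_moves:
  moves:
    - [[0, 0, 0], 0]
    - [[0, 0, 0], 0]
    - [[0, 0, 0], 0]
    - [[0, 0, 0], 0]
    - [[0, 0, 0], 0]
  hand: 0.0

```text
time_s: 17.75
tcp_pos: [0.479, 0.2432, 0.0869]
ee_rot: [[-0.185, -0.983, -0.001], [-0.983, 0.185, 0.0], [-0.0, 0.001, -1.0]]
wrist_force: [-3.3, 1.2, 3.1]
gripper_width: 0.124
gripper_force: 29.9
```

>>> apply_moves:
  moves:
    - [[0, 0, 0], 0]
    - [[0, 0, 0], 0]
    - [[0, 0, 0], 0]

```text
time_s: 18.0
tcp_pos: [0.479, 0.2432, 0.0868]
ee_rot: [[-0.184, -0.983, -0.001], [-0.983, 0.184, 0.0], [0.0, 0.001, -1.0]]
wrist_force: [-5.4, 2.6, 4.9]
gripper_width: 0.129
gripper_force: 29.9
```

The bar is pinched. I'll raise it along the 220 mm arc in half-steps, with box +x along −tool y.

>>> apply_moves:
  moves:
    - [[0, -0.0004, -0.0096], 0]
    - [[0, -0.0008, -0.0096], 0]
    - [[0, -0.0012, -0.0095], 0]
    - [[0, -0.0016, -0.0094], 0]
    - [[0, -0.002, -0.0094], 0]

```text
time_s: 18.42
tcp_pos: [0.4848, 0.2423, 0.1348]
ee_rot: [[-0.185, -0.983, -0.001], [-0.983, 0.185, 0.001], [-0.0, 0.002, -1.0]]
wrist_force: [-4.4, 4.4, -2.2]
gripper_width: 0.125
gripper_force: 29.9
```

>>> apply_moves:
  moves:
    - [[0, -0.0025, -0.0093], 0]
    - [[0, -0.0029, -0.0092], 0]
    - [[0, -0.0032, -0.009], 0]
    - [[0, -0.0037, -0.0089], 0]
    - [[0, -0.004, -0.0087], 0]

```text
time_s: 18.83
tcp_pos: [0.5003, 0.2398, 0.1802]
ee_rot: [[-0.184, -0.983, -0.002], [-0.983, 0.184, 0.002], [-0.001, 0.003, -1.0]]
wrist_force: [-7.7, 6.5, 0.7]
gripper_width: 0.125
gripper_force: 29.9
```

>>> apply_moves:
  moves:
    - [[0, 0, 0], 0]
    - [[0, 0, 0], 0]

```text
time_s: 19.0
tcp_pos: [0.5004, 0.2397, 0.1805]
ee_rot: [[-0.185, -0.983, -0.001], [-0.983, 0.185, 0.002], [-0.002, 0.002, -1.0]]
wrist_force: [-7.7, 6.5, 1.8]
gripper_width: 0.126
gripper_force: 29.9
```

>>> apply_moves:
  moves:
    - [[0, -0.0044, -0.0086], 0]
    - [[0, -0.0048, -0.0083], 0]
    - [[0, -0.0051, -0.0081], 0]
    - [[0, -0.0055, -0.0079], 0]
    - [[0, -0.0058, -0.0077], 0]

```text
time_s: 19.42
tcp_pos: [0.5251, 0.2358, 0.2218]
ee_rot: [[-0.184, -0.983, -0.002], [-0.983, 0.184, 0.003], [-0.003, 0.003, -1.0]]
wrist_force: [-8.7, 8.0, 4.4]
gripper_width: 0.128
gripper_force: 29.9
```

>>> apply_moves:
  moves:
    - [[0, -0.0061, -0.0073], 0]
    - [[0, -0.0065, -0.0071], 0]
    - [[0, -0.0068, -0.0068], 0]
    - [[0, -0.007, -0.0065], 0]
    - [[0, -0.0073, -0.0062], 0]

```text
time_s: 19.83
tcp_pos: [0.559, 0.2301, 0.2576]
ee_rot: [[-0.182, -0.983, 0.001], [-0.983, 0.182, 0.005], [-0.005, -0.0, -1.0]]
wrist_force: [-9.0, 6.8, 9.1]
gripper_width: 0.123
gripper_force: 30.0
```

>>> apply_moves:
  moves:
    - [[0, 0, 0], 0]
    - [[0, 0, 0], 0]
    - [[0, 0, 0], 0]
    - [[0, 0, 0], 0]
    - [[0, 0, 0], 0]

```text
time_s: 20.25
tcp_pos: [0.5594, 0.2299, 0.2577]
ee_rot: [[-0.183, -0.983, 0.003], [-0.983, 0.183, 0.005], [-0.005, -0.002, -1.0]]
wrist_force: [-8.9, 6.7, 9.1]
gripper_width: 0.125
gripper_force: 30.1
```

```bash
cat > g.py <<'E'
from h import *
s=r.sense();T=np.array(s["tcp_pos"])+[0,0,.019];print(T.round(4),s["gripper_width"],s["gripper_force"],s["joint_velocities"])
H=np.array([.698,.2055,.1])
bx=np.array([.983,-.184,0]);d=T-H;print("dist",-(d@bx),"up",d[2],"ang",np.degrees(np.arctan2(d[2],-(d@bx))),"rad",np.hypot(d@bx,d[2]))
for n in("scene","top"):
    p=imaging.capture(n);cv2.imwrite(f"pics/lid_{n}.png",p["frame"])
    for d in models.place_of(p,"lid_bar")[:2]:
        print(n,round(d["confidence"],2),np.array(d["at"])*[640,400],"expect bar at",proj(p,T).round(1))
    for d in models.place_of(p,"plate")[:3]:
        uv=np.array(d["at"])*[640,400];print(n,"plate",round(d["confidence"],2),onz(p,uv,.008).round(4))
E
python3 g.py
```

```text
[0.5594 0.2299 0.2767] 0.12543704954604226 30.102447867393494 [ 0.06702652 -0.06418045 -0.11602185 -0.02499378  0.05593764  0.00636718]
dist 0.14071124536758262 up 0.17673992518221845 ang 51.47499873962779 rad 0.22591293837740284
scene 0.95 [371.776 102.6  ] expect bar at [375.  100.3]
scene 0.72 [379.584 180.   ] expect bar at [375.  100.3]
scene plate 0.83 [ 0.5783 -0.247   0.008 ]
scene plate 0.47 [0.3995 0.2508 0.008 ]
top 0.63 [166.912 198.92 ] expect bar at [167.2 198.7]
top plate 0.91 [ 0.5723 -0.2452  0.008 ]
top plate 0.83 [0.3983 0.2839 0.008 ]
```

Three independent estimates put the lid at 49 to 52.5°, still and firmly held. The plate reads in the slot at about (0.572, −0.245). I'm handing in.

```bash
python3 -c "
from station import r
print(r.finish_job())"
```

```text
the job is handed in; nothing more can be done
None
```

I handed the job in with the orange plate released in the green-marked slot and the gripper holding the lid at an estimated 50° (estimates 49–52.5°); the hand-in call returned no verdict.

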